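# Release a spent drying tube from its push-fit port

### The job

The pink drying tube is spent: press the black release ring of its push-fit port down around the tube, and with the ring down pull the tube straight up and out. Lower it to the floor of the white tray before letting go, and leave it there, standing or lying. Leave the blue drying tube seated in its own port.

Things in the scene. Friction and masses are not known exactly. Their poses are not given: they have to be found in the camera images.
- spent_tube: Spent drying tube: rigid, pink with a white foot, 20 mm diameter, 92 mm long, about 50 g, upright in a push-fit port. Origin: centre of its foot (lower end), 8 mm above the table; z up. Port: fixed aluminium block, 72 mm square, 44 mm high. A catch in it holds the tube (1 mm play) unless the ring is at least 5 mm down; once pulled up 5 mm it is past the catch, at 60 mm clear of the ring.
- release_ring (a joint): Its port's black release ring around the tube, outer/inner diameter 54/23 mm, flat top 56 mm above the tube's origin (36 mm of tube stand above). 0 = up, 0.010 m = fully down. Springs back in about 1 s: 2.5 N at first, 7.5 N fully down, plus 1.5 N per 10 mm/s. Press with half-open finger ends (gap 30 to 38 mm) either side of the tube; shut them on it with the ring down.
- tray: White plastic tray, fixed, open on top, 170 x 130 mm outside (long side along its x), walls 5 mm thick and 35 mm high, floor 5 mm thick. Origin at the centre of its underside, on the table.
- fresh_tube: The good drying tube, to be left in place: same shape but blue, in another port of the same kind. A third such port is empty. The three ports and the tray stand in any order from left to right, about 180 mm apart.
There are look-alikes about, which are no part of the job. Leave any orange look-alike of the tray alone. What is shaped like the part that bears release_ring but red is not meant.

How it is judged (in metres and radians):
On the way, in this order (a step that is already met when the one before it is completed fails the run):
1. the release ring is pressed at least 5 mm down with the pink tube still seated (value of joint release_ring above 0.005 m and height (world z) of spent_tube below 0.012 m), for 0.05 s.
2. the pink tube is pulled up clear of its port (height (world z) of spent_tube above 0.075 m), for 0.05 s.
3. the pink tube, still held, is lowered into the tray until its foot is within 25 mm of the tray's floor (contact force between the fingers and spent_tube above 0.3 N and z of spent_tube in the frame of tray below 0.03 m and x of spent_tube in the frame of tray between -0.08 and 0.08 m and y of spent_tube in the frame of tray between -0.06 and 0.06 m), for 0.05 s.
At the end, for the whole second after the job is handed in: The pink tube rests released in the tray, standing or lying: its foot inside the tray's walls and no more than 25 mm above the tray's floor, moving slower than 30 mm/s. The blue tube is within 10 mm of where it was (z of spent_tube in the frame of tray below 0.03 m and x of spent_tube in the frame of tray between -0.08 and 0.08 m and y of spent_tube in the frame of tray between -0.06 and 0.06 m and linear speed of spent_tube below 0.03 m/s and distance of fresh_tube from where it was at the start of the episode below 0.01 m); the robot touches nothing.
It fails at once if the blue tube is moved by more than 10 mm (distance of fresh_tube from where it was at the start of the episode above 0.01 m).
It also fails if it takes over 38 s, if anything falls off the work surface, if the arm or the gripper's body presses on something with over 40 N, if the wrist force passes 120 N, or if a joint passes its speed limit or range.

### The arm

A 6-joint arm with a two-finger parallel gripper is mounted at the origin on the work surface. World frame = base frame: x ahead of the robot, y to its left, z up, the work surface at z = 0. Lengths are in mm, angles in rad, forces in N, time in s.
With the tool pointing down it reaches from about 325 to 750 mm from the base axis. Payload 7.6 kg.
Tool frame: the origin (TCP) lies at the very end of the fingers, on their centre line; the grasp point (between the pads) lies 19 mm behind it; z points along the fingers, y is the line along which they close (so a half turn about z gives the same grasp; the last joint's range is limited). The gripper opens to 85 mm and grips with 20 to 120 N. Pads are 22 mm wide; open, the fingers measure 114 mm over their backs; the gripper's body (76 mm by 85 mm) begins 54 mm behind the grasp point. The pads swing forward as they close: fully open they stand 13 mm farther back than shut.
Start: joints at [1.083, 0.052, 1.401, -0, 1.689, -0.07], TCP at [213.006, 479.869, 231.323] pointing down, gripper open.
Joint ranges: [-2.9, 2.9], [-0.91, 2.17], [0.12, 2.37], [-1.06, 4.2], [0.26, 2.73], [-2.93, 2.93]. Speed limits (rad/s): [2.57, 2.57, 3.01, 3.14, 3.14, 3.14].

### API

Orientations are given as a rotation vector (axis times angle).
In Python, from bench import readout, camera, bot gives the robot as it stands.
- The arm moves only by the tool servo_tool, never from a script. Its argument "motion" is text: rows parted by semicolons, each of 4 numbers parted by spaces: the shift along the world's x, y, z in mm, then the turn about the world's z in degrees. In form: tx ty tz yaw; .... A call has 1 to 20 rows; each row shifts and turns the commanded pose from where the row before left it; what a row does not reach is not made up. A row lasts 1/10 s, in which the tool goes at most 50 mm and 8.59 degrees, less where a joint would pass 70% of its speed; a pose out of reach is approached as far as the arm can. A call with a gripper value outside its range is refused whole. "gripper" is the opening, from -1 (shut) to 1 (fully open), so that 0 is half open, set as the call begins (left out, the last holds). The fingers move at their own pace and stop on an object; the grip force is fixed at half the most. Time passes only in rows, so rows that do not move let the fingers close. It gives the time, the measured TCP pose, the force, the opening and the grip force at its end, in the units of the state.
- readout.observe(): the state, without advancing time (a new reading comes with each control period).
- camera(name): name is "scene" or "top" or "wrist"; returns a dict with "image" (420x560x3 uint8, blue, green, red), "fx", "fy", "cx", "cy" (pixels), "world_from_camera" (4x4, takes a point from camera to world coordinates); the wrist camera has in their place "mount" (4x4, takes a point from camera to tool coordinates, whose origin is the TCP and whose axes are the flange's). Camera axes: x right, y up, looking along -z (the intrinsics and any distortion apply to the point x, -y, -z); pixel columns grow to the right and rows downward; lengths in mm; the calibration is good to about 2 mm. A picture is of the moment at which its call begins: read the wrist's pose just before it. There is no depth.
- bot.job_done(): hands the job in; it is judged then, once.
The state is a dict: "t": time; "q": joint angles; "qvel": joint speeds; "tau": joint torques, N m; "eef_pos": TCP position; "tool_rot": TCP orientation; "wrist_force": force on the tool from outside, world axes, zero at the start; "wrist_torque": the same for the moment, N m; "width": finger opening in mm; "grip_force": force on a finger pad.
Only numpy, scipy, OpenCV 4.12 (cv2) and the standard library are available. Lean on these libraries where they do the work, as an engineer would, in place of code of your own. Each camera call takes 0.05 s, during which the arm holds its last target. There are 200 camera calls.

## Working session

There is one attempt and no reset: what is moved stays moved. The work goes in short steps, Python scripts to look and compute and a tool call to move; the robot and the scene stay as the last step left them, time stands still between calls to the robot, and variables do not carry over. Pictures are saved under pics/ and viewed, at most 10 in all, crops included, and the job is handed in when it is done.

Besides the shell and the picture viewer there is one more tool, called after ">>>" as name(argument=value, ...), one argument or row to a line, values as JSON. servo_tool: Moves the arm, as the interface text tells. Its arguments: {"type":"object","properties":{"motion":{"type":"string"},"gripper":{"type":"number"}},"required":["motion"]}

```bash
mkdir -p pics
cat > h.py <<'E'
import numpy as np,cv2
from bench import readout,camera,bot
def ray(c,u,v):
    M=np.array(c["world_from_camera"]);d=M[:3,:3]@np.array([(u-c["cx"])/c["fx"],-(v-c["cy"])/c["fy"],-1]);return M[:3,3],d
def at(c,u,v,z):
    o,d=ray(c,u,v);return (o+d*(z-o[2])/d[2]).round(1)
E
python3 - <<'E'
from h import *
import pickle
s=readout.observe();print(s)
C={n:camera(n) for n in("top","scene")}
pickle.dump(C,open('c.pkl','wb'))
for n in C:
    cv2.imwrite(f'pics/{n}.png',C[n]['image']);print({k:v for k,v in C[n].items() if k!='image'})
E
```

```text
{'t': 0.0, 'q': array([ 1.08271289e+00,  5.28531003e-02,  1.40175362e+00, -6.40039566e-06,
        1.68857176e+00, -7.02934394e-02]), 'qvel': array([-6.98297398e-05, -4.16317621e-04,  3.38508785e-04, -4.51428046e-04,
        3.48023674e-04, -1.37516153e-03]), 'tau': array([-1.24647500e-03, -3.81671834e+01, -3.60184228e+01, -1.22242527e-04,
        6.19429455e-03, -5.60965503e-06]), 'eef_pos': array([212.85005177, 479.58661117, 230.449279  ]), 'tool_rot': array([-6.51412083e-01, -3.07287385e+00,  2.39697963e-03]), 'wrist_force': array([-0.131923  , -0.09169606,  0.84287722]), 'wrist_torque': array([ 0.02707   , -0.00825952, -0.02332646]), 'grip_force': 0.0, 'width': 85.38834259939593}
{'fx': 485.85879865662804, 'fy': 485.85879865662804, 'cx': 280.5998456997991, 'cy': 212.33978554897544, 'world_from_camera': array([[-2.32699378e-02,  9.82617061e-01, -1.84179859e-01,
         2.78646511e+02],
       [-9.99351715e-01, -2.79253508e-02, -2.27227550e-02,
        -1.89721435e+01],
       [-2.74710539e-02,  1.83531701e-01,  9.82629867e-01,
         1.00308626e+03],
       [ 0.00000000e+00,  0.00000000e+00,  0.00000000e+00,
         1.00000000e+00]])}
{'fx': 412.6313228571023, 'fy': 412.6313228571023, 'cx': 276.6048070298001, 'cy': 204.52376238150237, 'world_from_camera': array([[-2.19317179e-01, -7.32572026e-01,  6.44389790e-01,
         9.10026322e+02],
       [ 9.75651436e-01, -1.63278916e-01,  1.46438625e-01,
         1.19594280e+02],
       [-2.06157369e-03,  6.60816330e-01,  7.50544820e-01,
         6.17285710e+02],
       [ 0.00000000e+00,  0.00000000e+00,  0.00000000e+00,
         1.00000000e+00]])}
```

View pics/top.png

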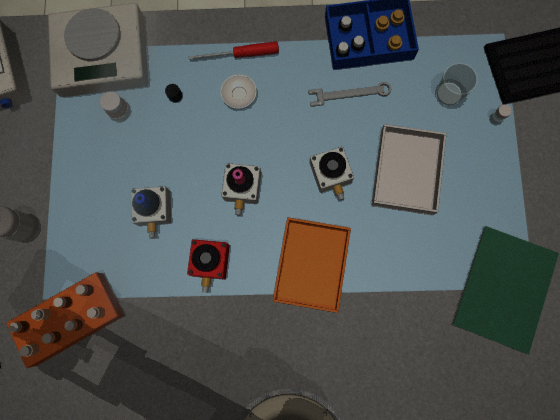

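View pics/scene.png

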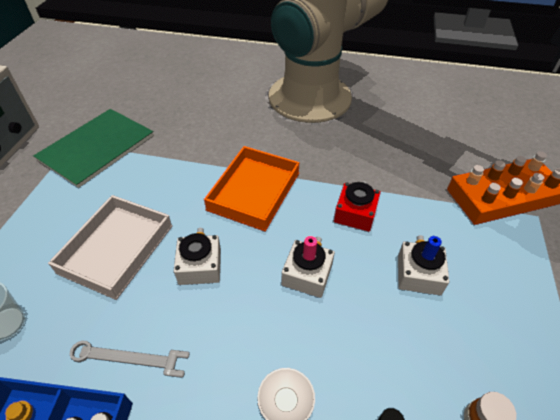

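The top view shows the pink tube at (238,175) in a white/aluminium port, the blue tube at (147,200), the empty port at (332,165), the white tray at (409,170), and look-alikes: an orange tray at (312,265) and a red port at (207,258). The port at (240,180) is the one meant, since it is aluminium with the pink tube in it. The tray at (409,170) is the white one. I'll confirm both in a crop and measure.

Run:
```python
from h import *
import pickle
C=pickle.load(open('c.pkl','rb'))
t,s=C['top'],C['scene']
a=cv2.resize(t['image'][150:220,205:275],(400,400),interpolation=cv2.INTER_CUBIC)
b=cv2.resize(s['image'][225:295,275:345],(400,400),interpolation=cv2.INTER_CUBIC)
cv2.imwrite('pics/crop.png',np.hstack([a,b]))
for n,c in C.items():
    h=cv2.cvtColor(c['image'],cv2.COLOR_BGR2HSV)
    m=((h[...,0]>155)&(h[...,0]<178)&(h[...,1]>120)&(h[...,2]>60)).astype(np.uint8)
    k,l,st,ce=cv2.connectedComponentsWithStats(m)
    for i in range(1,k):
        if st[i,4]>15: print(n,st[i],ce[i],at(c,*ce[i],82))
print('tray',[at(t,*p,35) for p in[(384,126),(445,134),(437,213),(375,205)]])
print('blue',at(t,145,198,100),'empty',at(t,333,164,64),'red',at(t,207,257,64))
```

```text
top [232 169  11  11  78] [237.07692308 173.88461538] [530.5  86.   82. ]
scene [303 236  14  25 287] [309.55749129 248.27526132] [529.   86.2  82. ]
tray [array([ 637. , -216.4,   35. ]), array([ 615.4, -340.8,   35. ]), array([ 449.8, -310.8,   35. ]), array([ 469.8, -187.9,   35. ])]
blue [483.3 261.2 100. ] empty [ 549.9 -104.2   64. ] red [370.5 147.7  64. ]
```

View pics/crop.png

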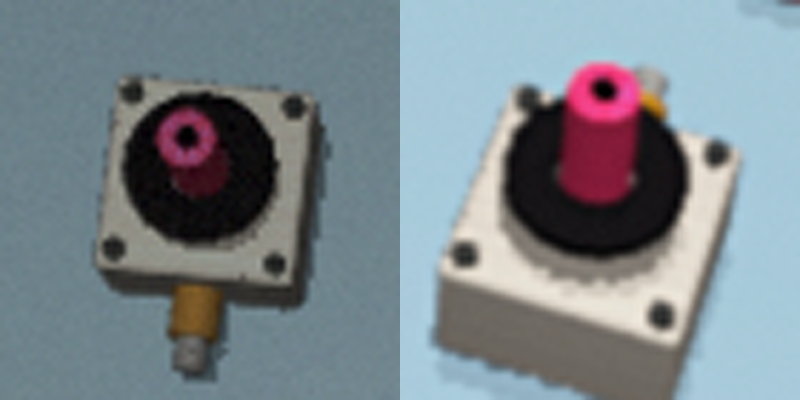

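The crop confirms it: the pink tube stands in a black ring on an aluminium port. Both cameras agree on about (530, 86), and the tray measures 126 × 168 mm as it should. I'll move above the port.

>>> servo_tool(
  motion="16 -20 -2 0;16 -20 -2 0;16 -20 -2 0;16 -20 -2 0;16 -20 -2 0;16 -20 -2 0;16 -20 -2 0;16 -20 -2 0;16 -20 -2 0;16 -20 -2 0;16 -20 -2 0;16 -20 -2 0;16 -20 -2 0;16 -20 -2 0;16 -20 -2 0;16 -20 -2 0;16 -20 -2 0;16 -20 -2 0;16 -20 -2 0;13 -14 -2 0",
  gripper=-0.2,
)

```text
t: 2.1
eef_pos: [530.5, 84.5, 190.7]
tool_rot: [-0.653, -3.072, 0.001]
wrist_force: [-0.1, 0.1, -0.6]
width: 34.1
grip_force: 0.0
```

Run:
```python
from h import *
import pickle
from scipy.spatial.transform import Rotation as R
C=pickle.load(open('c.pkl','rb'));t,s=C['top'],C['scene']
print(at(t,237.9,173.8,100),at(s,310.9,240.75,100),'ring',at(t,240,179.4,64),at(s,309.5,254.75,64))
st=readout.observe();print(st['t'],st['eef_pos'],st['tool_rot'],st['width'],st['wrist_force'])
w=camera('wrist');cv2.imwrite('pics/w1.png',w['image'])
T=np.eye(4);T[:3,:3]=R.from_rotvec(st['tool_rot']).as_matrix();T[:3,3]=st['eef_pos']
w['world_from_camera']=T@np.array(w['mount']);pickle.dump(w,open('w1.pkl','wb'))
h=cv2.cvtColor(w['image'],cv2.COLOR_BGR2HSV)
m=((h[...,0]>155)&(h[...,0]<178)&(h[...,1]>120)&(h[...,2]>60)).astype(np.uint8)
k,l,S,ce=cv2.connectedComponentsWithStats(m)
for i in range(1,k):
    if S[i,4]>80: print(S[i],ce[i])
```

```text
[525.7  82.3 100. ] [527.3  87.  100. ] ring [523.9  82.3  64. ] [528.8  87.1  64. ]
2.1 [530.4759178   84.53970774 190.65522578] [-6.52671948e-01 -3.07214464e+00  6.36414664e-04] 34.06524816056857 [-0.14047164  0.0735741  -0.55147536]
[264 188  27  38 741] [277.01349528 206.96761134]
```

View pics/w1.png

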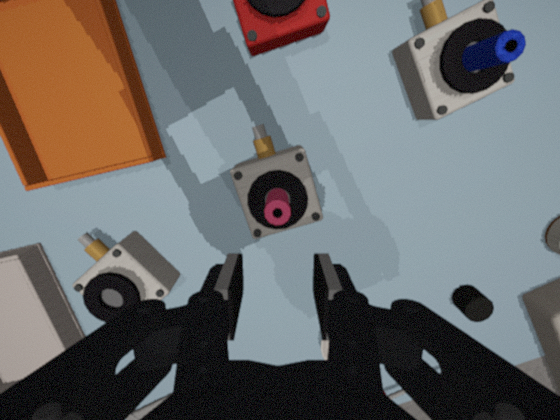

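The wrist view shows the pink tube's top at (277,212) and its ring's centre near (278,199), with the half-open fingers below in the picture. Now I'll compute the position.

Run:
```python
from h import *
import pickle
w=pickle.load(open('w1.pkl','rb'))
print(at(w,277,212,100),at(w,278,199,64),w['world_from_camera'][:3,3],w['fx'])
```

```text
[528.1  86.4 100. ] [527.2  87.6  64. ] [466.53881955 114.70537188 333.48698722] 317.82797203120043
```

Wrist and scene views give (528, 87) and the top view (525.5, 82). I'll use (527.5, 86).

>>> servo_tool(
  motion="-3 1.5 -20 0;0 0 -20 0;0 0 -20 0;0 0 -20 0;0 0 -16 0;0 0 -10 0;0 0 -5 0;0 0 -5 0;0 0 -3 0;0 0 -2 0;0 0 0 0;0 0 0 0",
)

```text
t: 3.35
eef_pos: [527.2, 87.4, 70.7]
tool_rot: [0.651, 3.073, 0.0]
wrist_force: [-1.2, 0.2, 0.3]
width: 34.1
grip_force: 0.0
```

>>> servo_tool(
  motion="0 0 -2 0;0 0 -2 0;0 0 -2 0;0 0 -2 0;0 0 0 0;0 0 0 0;0 0 0 0",
)

```text
t: 4.05
eef_pos: [527.0, 87.4, 62.5]
tool_rot: [-0.651, -3.073, -0.0]
wrist_force: [-0.9, -0.6, 3.2]
width: 33.9
grip_force: 1.4
```

Run:
```python
from h import *
w=camera('wrist');s=camera('scene')
a=cv2.resize(w['image'][210:410,160:400],(480,400));b=cv2.resize(s['image'][205:295,265:355],(400,400)) if 0 else cv2.resize(s['image'][200:300,270:350],(320,400))
cv2.imwrite('pics/w2.png',np.hstack([a,b]))
```

```text
(no output)
```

View pics/w2.png

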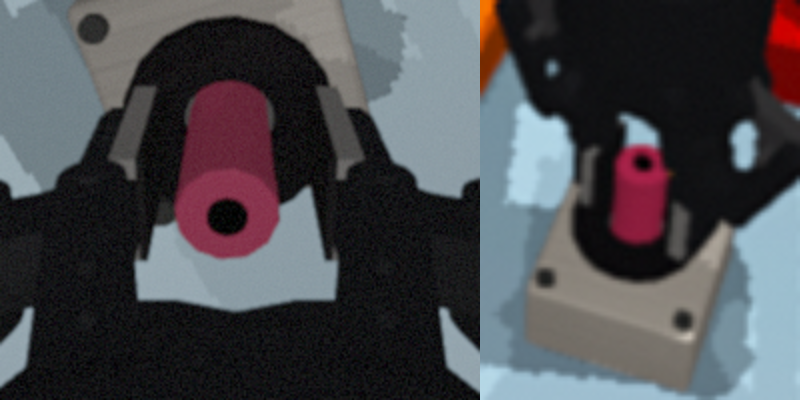

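The tube is centred between the pads, the finger ends sit on the ring on both sides, and contact has just begun at 3.2 N. I'll press further.

>>> servo_tool(
  motion="0 0 -2 0;0 0 -2 0;0 0 -2 0;0 0 -1 0;0 0 0 0;0 0 0 0;0 0 0 0;0 0 0 0",
)

```text
t: 4.95
eef_pos: [527.0, 87.4, 55.8]
tool_rot: [0.651, 3.073, 0.0]
wrist_force: [-2.9, -0.7, 4.9]
width: 34.0
grip_force: 3.0
```

>>> servo_tool(
  motion="0 0 -1.5 0;0 0 0 0;0 0 0 0;0 0 0 0",
)

```text
t: 5.35
eef_pos: [527.1, 87.4, 54.4]
tool_rot: [0.651, 3.073, 0.0]
wrist_force: [-3.9, 0.0, 7.5]
width: 33.8
grip_force: 3.3
```

>>> servo_tool(
  motion="0 0 0 0;0 0 0 0;0 0 0.5 0;0 0 0.5 0;0 0 0 0;0 0 0 0",
  gripper=-1,
)

```text
t: 5.95
eef_pos: [527.6, 86.9, 55.3]
tool_rot: [0.652, 3.072, -0.001]
wrist_force: [0.3, -4.5, 5.4]
width: 18.4
grip_force: 60.9
```

Gripped at 61 N with the ring still pushing up. I'll pull quickly.

>>> servo_tool(
  motion="0 0 10 0;0 0 15 0;0 0 15 0;0 0 15 0;0 0 15 0;0 0 15 0;0 0 15 0;0 0 10 0;0 0 0 0",
)

```text
t: 6.85
eef_pos: [527.8, 87.5, 166.8]
tool_rot: [0.651, 3.07, 0.002]
wrist_force: [-0.7, -0.6, -0.7]
width: 18.8
grip_force: 58.5
```

Run:
```python
from h import *
s=camera('scene');t=camera('top')
cv2.imwrite('pics/s3.png',np.hstack([s['image'][130:330,150:400],cv2.resize(t['image'][120:220,340:460],(240,200))]))
print(readout.observe())
```

```text
{'t': 6.95, 'q': array([ 9.51334990e-02,  1.08093215e-01,  1.47513065e+00,  1.14576123e-04,
        1.55882726e+00, -1.05787623e+00]), 'qvel': array([-0.00020818,  0.01079226,  0.01741115, -0.00131622, -0.00469549,
        0.00019156]), 'tau': array([ 1.46460181e-02, -4.10216081e+01, -3.65529692e+01,  9.48807210e-04,
        1.77295797e-02,  2.17899230e-05]), 'eef_pos': array([526.86422466,  87.37406648, 164.48221016]), 'tool_rot': array([-6.51399579e-01, -3.07283569e+00,  4.38775530e-05]), 'wrist_force': array([ 0.42964271,  0.69017197, -0.83447163]), 'wrist_torque': array([0.01375163, 0.0443388 , 0.02251133]), 'grip_force': 58.523438572883606, 'width': 18.53954309075812}
```

View pics/s3.png

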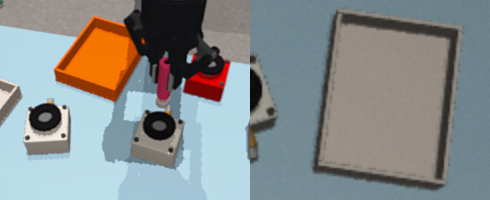

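The tube is out and hangs in the gripper with its white foot above the port; the ring has sprung back. The tray centre is about (543, -264), so I'll carry the tube there at this height.

>>> servo_tool(
  motion="1 -10 0 0;1 -20 0 0;1 -20 0 0;1 -20 0 0;1 -20 0 0;1 -20 0 0;1 -20 0 0;1 -20 0 0;1 -20 0 0;1 -20 0 0;1 -20 0 0;1 -20 0 0;1 -20 0 0;1 -20 0 0;1 -20 0 0;1 -20 0 0;0 -20 0 0;0 -15 0 0;0 -6 0 0;0 0 0 0",
)

```text
t: 8.95
eef_pos: [542.6, -264.2, 164.3]
tool_rot: [-0.653, -3.072, -0.001]
wrist_force: [0.5, -0.4, -0.3]
width: 18.9
grip_force: 58.5
```

>>> servo_tool(
  motion="0 0 -10 0;0 0 -15 0;0 0 -15 0;0 0 -15 0;0 0 -15 0;0 0 -12 0;0 0 -8 0;0 0 -6 0;0 0 -4 0;0 0 -2 0;0 0 -2 0;0 0 -2 0;0 0 0 0;0 0 0 0",
)

```text
t: 10.35
eef_pos: [543.1, -263.6, 59.0]
tool_rot: [0.651, 3.073, 0.0]
wrist_force: [-0.2, -0.1, -0.5]
width: 18.5
grip_force: 58.5
```

Run:
```python
from h import *
s=camera('scene');t=camera('top')
cv2.imwrite('pics/s4.png',np.hstack([s['image'][130:330,20:270],cv2.resize(t['image'][120:220,340:460],(240,200))]))
```

```text
(no output)
```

View pics/s4.png

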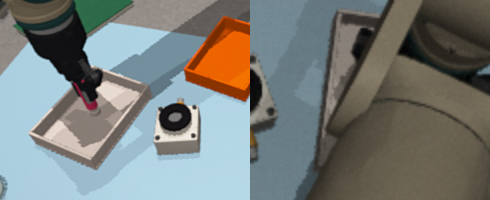

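The tube is inside the tray, near its centre. I'll lower it to touch.

>>> servo_tool(
  motion="0 0 -2 0;0 0 -2 0;0 0 -1 0;0 0 0 0;0 0 0 0;0 0 0 0",
)

```text
t: 11.05
eef_pos: [543.1, -263.7, 53.9]
tool_rot: [0.652, 3.073, 0.0]
wrist_force: [0.4, -0.6, -0.3]
width: 18.7
grip_force: 58.5
```

>>> servo_tool(
  motion="0 0 -1 0;0 0 0 0;0 0 -1 0;0 0 0 0;0 0 0 0",
)

```text
t: 11.55
eef_pos: [543.1, -263.7, 51.9]
tool_rot: [0.651, 3.073, 0.0]
wrist_force: [0.6, -0.7, 0.1]
width: 18.6
grip_force: 59.1
```

>>> servo_tool(
  motion="0 0 -1 0;0 0 0 0;0 0 0 0",
)

```text
t: 11.85
eef_pos: [543.3, -263.8, 51.8]
tool_rot: [0.651, 3.072, -0.0]
wrist_force: [-1.6, 1.2, 4.5]
width: 18.7
grip_force: 59.4
```

It's on the floor (4.5 N). I'll open to half so the fingers clear the tray walls, wait, then rise.

>>> servo_tool(
  motion="0 0 0 0;0 0 0 0;0 0 0 0;0 0 0 0;0 0 0 0;0 0 0 0;0 0 4 0;0 0 8 0;0 0 12 0;0 0 20 0;0 0 20 0;0 0 20 0;0 0 20 0;0 0 0 0;0 0 0 0;0 0 0 0",
  gripper=0,
)

```text
t: 13.45
eef_pos: [542.5, -263.4, 153.6]
tool_rot: [-0.651, -3.071, -0.001]
wrist_force: [0.1, 0.2, -0.1]
width: 42.6
grip_force: 0.0
```

Run:
```python
from h import *
s=camera('scene');w=camera('wrist')
cv2.imwrite('pics/s5.png',np.hstack([s['image'][130:330,20:270],cv2.resize(w['image'],(267,200))]))
```

```text
(no output)
```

View pics/s5.png

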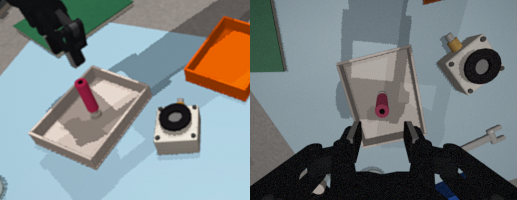

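The tube stands free near the centre of the tray, and the gripper is well clear.

```bash
python3 -c "
from bench import bot
print(bot.job_done())"
```

```text
the job is handed in; nothing more can be done
None
```

The pink tube was released from its port and now stands, let go, on the floor of the white tray; the blue tube was never touched, and the job was handed in at about 13.5 s, with no verdict shown.

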